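# Clear the loupe off the gauge case and hold its lid half open

### The job

The gauge case on the surface plate has a lid that springs shut. First take the loupe off the closed lid with a light grip, because its barrel is delicate, and stand it upright on the bare plate clear of the case, without dropping it; then raise the lid by its lever to 45 degrees open and finish still holding the lever there, so that a colleague can reach in. Leave everything else where it stands.

Things in the scene. Friction and masses are not known exactly. Their poses are not given: they have to be found in the camera images.
- case: The closed wooden gauge case with a lever, brown, 120 (x) x 186 (y) x 48 mm high, fixed (not the open case farther right). Origin: centre of its underside; x points from front (lever side) to back (hinge side), y along the hinge, z up. Front wall at x = -58 mm, back at +57 mm; the lid is the part 31 to 48 mm high, with a flat top at 48 mm when closed.
- lever: Steel lifting lever on the middle of the lid's front edge; sticks out level from the front when closed and turns with the lid. A bar 14 mm wide (y), 12 mm thick (z), 54 mm long, with a round cross roller 18 mm in diameter, 16 mm wide at its end. Origin: its root at the lid's front, mid-thickness, 38 mm above the plate when closed; the bar runs along its own -x, roller centre at x = -56 mm.
- lever_grip (a point): Point inside the lever's bar at which to pinch it across its 14 mm width: 38 mm out from the lid's front, 97 mm in front of the case's origin, 38 mm above the plate when closed. Its axes are the case's when closed and turn with the lid. It moves on an arc of 154 mm radius about the hinge.
- lid_hinge (a point): Point on the lid's hinge axis, at the middle of the back of the case (57 mm behind the case's origin, 31 mm above the plate). The hinge axis is the y axis of the case.
- case_lid (a joint): Opening angle of the lid (rad): 0 closed (every start), grows as the lever goes up and back, 0.785 is 45 degrees, 1.745 the stop. Lid and lever weigh 0.26 kg; weight and a light spring drive it shut from any angle under 1.2: about 3 N are needed at the lever to hold it up.
- loupe: The loupe: a small black waisted round stand magnifier, 33 mm in diameter and 36 mm high, about 60 g, standing loose and upright on the closed lid. Origin: centre of its underside; z up. Any direction of grasp across the barrel will do. Grip it with no more than about 35 N at each finger; more harms it. Come to it from the front: tall fixed gauges stand behind, x over 0.6 m at y over 0 m.
- cylinder_square: Bystander, loose: upright round cylinder, steel below and black above, 38 mm in diameter, 80 mm high. Origin: centre of its underside.
- white_jar: Bystander, loose: white screw-cap jar, 48 mm in diameter, 62 mm high. Origin: centre of its underside.
- v_block: Bystander, loose: steel V-block, 42 x 50 x 40 mm high. Origin: centre of its underside.
- parts_dish: Bystander, loose: shallow round metal dish, 66 mm in diameter, 15 mm high. Origin: centre of its underside.
- bush: Bystander, loose: plain bronze bush, 28 mm in diameter, 27 mm high. Origin: centre of its underside.
- flange: Bystander, loose: steel flange with a hub, 64 mm in diameter, 26 mm high, behind the case. Origin: centre of its underside.
There are look-alikes about, which are no part of the job. Of the things like the loupe, leave any that is purple or red; of the rest the smaller one is meant.

How it is judged:
On the way:
1. the loupe stands upright on the plate, let go and clear of the case, while the lid is still closed (height (world z) of loupe below 0.004 m and angle between loupe's own z axis and vertical below 0.15 rad and contact force between each of the fingers, case and loupe below 0.05 N and value of joint case_lid below 0.08 rad), for 0.3 s.
At the end, for the whole second after the job is handed in: The lid stands still at 45 degrees (39 to 51 degrees pass), the fingers touch its lever and carry it, the loupe stands upright (within 8 degrees) on the plate, let go and not touching the case, and no bystander is more than 30 mm from where it was (value of joint case_lid between 0.68 and 0.89 rad and velocity of joint case_lid between -0.1 and 0.1 rad/s and contact force between the fingers and lever above 1 N and height (world z) of loupe below 0.004 m and angle between loupe's own z axis and vertical below 0.15 rad and contact force between each of the fingers, case and loupe below 0.05 N and distance of each of cylinder_square, white_jar, v_block, parts_dish, bush, flange from where it was at the start of the episode below 0.03 m); the arm keeps its last pose, push and grip.
It fails at once if the loupe is squeezed too hard (contact force between the fingers and loupe above 90 N).
It fails at once if the loupe is let go more than 20 mm above the plate, or thrown off the lid (contact force between the fingers and loupe below 0.01 N and (height (world z) of loupe between 0.02 and 0.042 m or height (world z) of loupe above 0.056 m)).
It fails at once if a bystander is pushed more than 30 mm away (distance of any of cylinder_square, white_jar, v_block, parts_dish, bush, flange from where it was at the start of the episode above 0.03 m).
It also fails if it takes over 58 s, if anything falls off the work surface, if the arm or the gripper's body presses on something with over 40 N, if the wrist force passes 120 N, or if a joint passes its speed limit or range.

### The arm

A 7-joint arm with a two-finger parallel gripper is mounted at the origin on a cart in front of the work surface, level with it; the furniture and walls round the work are solid. World frame = base frame: x ahead of the robot, y to its left, z up, the work surface at z = 0. Lengths are in m, angles in rad, forces in N, time in s.
With the tool pointing down it reaches from about 0.425 to 0.95 m from the base axis. Payload 16.7 kg.
Tool frame: the origin (TCP) lies between the finger pads; the fingertips stand arm.tip_extent ahead of it and the grasp point (between the pads) lies 8 mm behind it (arm.tip_extent is the distance from the TCP to the fingertips, in m); z points along the fingers, y is the line along which they close (so a half turn about z gives the same grasp; the last joint's range is limited). The gripper opens to 94 mm and grips with 3 to 60 N. Pads are 16 mm wide; open, the fingers measure 119 mm over their backs; the gripper's body (75 mm by 177 mm) begins 78 mm behind the grasp point.
Start: joints at [-1.444, 0.426, 0.074, 1.606, -0.034, 1.111, -0.067], TCP at [0.184, 0.649, 0.216] pointing down, gripper open.
Joint ranges: [-2.85, 2.85], [-0.5, 2.14], [-1.23, 1.37], [0.21, 2.46], [-1.02, 4.16], [0.16, 2.05], [-2.73, 2.73]. Speed limits (rad/s): [1.89, 1.89, 2.39, 2.39, 3.01, 3.01, 3.01].

### API

Orientations are given as a unit quaternion [x, y, z, w].
In Python, from station import arm gives the robot as it stands.
- The arm moves only by the shell command python3 -m jog 'ROWS' [FORCE]. ROWS is JSON, a list of rows, each an object with "jaw": the opening, from -1 (shut) to 1 (fully open); "dp": the shift along the tool's x, y, z in mm, a list of three; "roll": the turn about the tool's z in degrees. A call has 1 to 10 rows; each row shifts and turns the commanded pose from where the row before left it, along the tool's axes as they then stand; what a row does not reach is not made up. A row lasts 1/12 s, in which the tool goes at most 41.7 mm and 7.16 degrees, less where a joint would pass 70% of its speed; a pose out of reach is approached as far as the arm can. A call is refused whole if a number of a shift passes 41.7 or a number of a turn 7.16, either way. A call with a gripper value outside its range is refused whole. The fingers move at their own pace and stop on an object; FORCE is the grip in N (left out, the last holds). Time passes only in rows, so rows that do not move let the fingers close. It gives the time, the measured TCP pose, the force, the opening and the grip force at its end, in the units of the state.
- arm.get_state(): the state, without advancing time (a new reading comes with each control period).
- arm.get_image(name): name is "scene" or "top" or "wrist"; returns a dict with "image" (400x640x3 uint8, red, green, blue), "z_map" (400x640 float32, m along the optical axis (not along the pixel's ray), 0 where there is no reading), "mtx" (3x3 intrinsics, pixels), "D" ([k1, k2, p1, p2, k3] as OpenCV has them; the pictures are not rectified), "pose" (4x4, takes a point from camera to world coordinates). Camera axes: x right, y up, looking along -z (the intrinsics and any distortion apply to the point x, -y, -z); pixel columns grow to the right and rows downward; lengths in m; the calibration is good to about 2 mm. A picture is of the moment at which its call begins.
- arm.finish_job(): hands the job in; it is judged then, once.
The state is a dict: "time": time; "joint_pos": joint angles; "dq": joint speeds; "joint_efforts": joint torques, N m; "eef_pos": TCP position; "tcp_rot": TCP orientation; "contact_force": force on the tool from outside, world axes, zero at the start; "ft_torque": the same for the moment, N m; "grip_width": finger opening in m; "grip_force": force on a finger pad.
Only numpy, scipy, OpenCV 4.12 (cv2) and the standard library are available. Lean on these libraries where they do the work, as an engineer would, in place of code of your own. Each camera call takes 0.05 s, during which the arm holds its last target. There are 200 camera calls.

## Working session

There is one attempt and no reset: what is moved stays moved. The work goes in short steps, Python scripts to look and compute and a shell command to move; the robot and the scene stay as the last step left them, time stands still between calls to the robot, and variables do not carry over. Pictures are saved under pics/ and viewed, at most 10 in all, crops included, and the job is handed in when it is done.

```bash
mkdir -p pics; cat > h.py <<'E'
import numpy as np, cv2, pickle
from station import arm
def grab(n):
    d=arm.get_image(n); pickle.dump(d,open(f'{n}.pkl','wb')); return d
def load(n): return pickle.load(open(f'{n}.pkl','rb'))
def cloud(d):
    h,w=d['z_map'].shape
    u,v=np.meshgrid(np.arange(w),np.arange(h))
    p=cv2.undistortPoints(np.stack([u,v],-1).reshape(-1,1,2).astype(np.float64),d['mtx'],np.array(d['D'])).reshape(h,w,2)
    z=d['z_map'].astype(float)
    P=np.stack([p[...,0]*z,-p[...,1]*z,-z],-1)
    T=np.array(d['pose']); W=P@T[:3,:3].T+T[:3,3]; W[z==0]=np.nan
    return W
E
python3 - <<'E'
from h import *
for n in('scene','top'):
    d=grab(n); cv2.imwrite(f'pics/{n}0.png',d['image'][...,::-1]); print(n,np.round(d['pose'],3).tolist(),np.round(d['mtx'],1).tolist())
print(arm.get_state(),arm.tip_extent)
E
```

```text
scene [[0.676, 0.501, -0.54, -0.021], [-0.737, 0.472, -0.485, -0.516], [0.012, 0.726, 0.688, 0.824], [0.0, 0.0, 0.0, 1.0]] [[393.9, 0.0, 319.8], [0.0, 393.9, 205.0], [0.0, 0.0, 1.0]]
top [[0.0, 0.994, -0.108, 0.485], [-1.0, 0.0, -0.0, 0.035], [-0.0, 0.108, 0.994, 1.297], [0.0, 0.0, 0.0, 1.0]] [[408.6, 0.0, 317.5], [0.0, 408.6, 202.8], [0.0, 0.0, 1.0]]
{'time': 0.1, 'joint_pos': array([-1.44351079,  0.42664936,  0.07385926,  1.60651658, -0.03408787,
        1.11077114, -0.067104  ]), 'dq': array([-0.00050059, -0.00064299,  0.00091538, -0.00086798,  0.00147335,
       -0.00150623,  0.0003486 ]), 'joint_efforts': array([ 1.08146179e-02, -9.37474179e+01,  3.67657341e+00, -4.55046451e+01,
       -4.88888891e-02,  1.64503476e-02,  1.32251439e-04]), 'eef_pos': array([0.18438716, 0.64895436, 0.21587088]), 'tcp_rot': array([ 1.37968808e-01,  9.90436426e-01, -5.41673681e-04, -3.11282921e-05]), 'contact_force': array([ 0.37360383,  0.04120516, -0.92828734]), 'ft_torque': array([-0.00644274, -0.00722268, -0.04891352]), 'grip_force': 0.0, 'grip_width': 0.0938699582037109} 0.011
```

View pics/scene0.png

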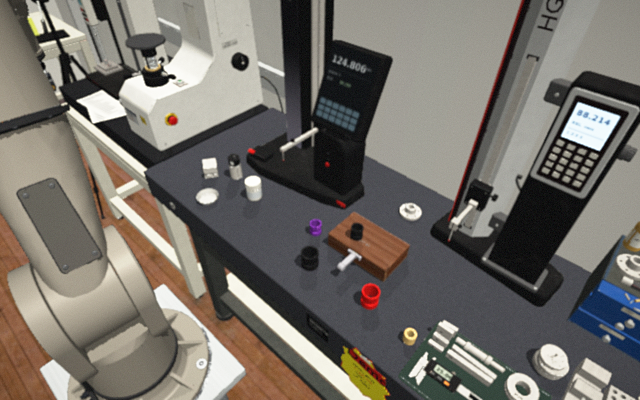

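View pics/top0.png

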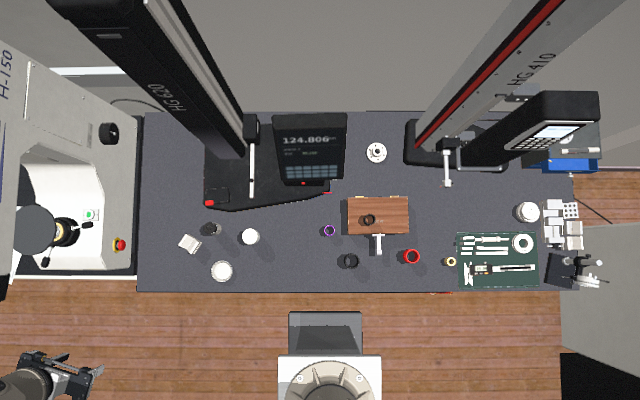

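Scene picture: the closed brown case is at (368,245) with its lever at (348,261). Loupe look-alikes:
- small black on the lid: scene (357,231), top (368,220)
- larger black on the plate: (310,258)
- purple: (316,226)
- red: (371,294)

I choose the small black one on the lid. Next I measure everything and check the choice in one crop.

```bash
python3 - <<'E'
from h import *
for n,box in(('top',(310,420,180,270)),('scene',(290,420,205,290))):
    d=load(n); W=cloud(d); im=d['image']; hsv=cv2.cvtColor(im,cv2.COLOR_RGB2HSV)
    x0,x1,y0,y1=box; m=np.zeros(im.shape[:2],bool); m[y0:y1,x0:x1]=1
    z=W[...,2]
    print(n,'plate z',np.nanmedian(z[m&(abs(z)<.02)]))
    brown=m&(hsv[...,0]<18)&(hsv[...,1]>80)&(hsv[...,1]<200)&(z>.04)&(z<.056)
    P=W[brown]; print('lid',len(P),np.median(P[:,2]),cv2.minAreaRect(P[:,:2].astype(np.float32)*1000))
    dark=m&(im.max(2)<70)
    for nm,mm in(('onlid',dark&(z>.06)&(z<.1)),('raised dark low',dark&(z>.015)&(z<.06))):
        k,l,s,c=cv2.connectedComponentsWithStats(mm.astype(np.uint8))
        for i in range(1,k):
            if s[i,4]>15:
                Q=W[l==i]; print(nm,s[i].tolist(),'min',Q.min(0).round(4),'max',Q.max(0).round(4),'toprim',Q[Q[:,2]>Q[:,2].max()-.006].mean(0).round(4))
    lev=m&(hsv[...,1]<40)&(im.max(2)>110)&(z>.025)&(z<.06)
    k,l,s,c=cv2.connectedComponentsWithStats(lev.astype(np.uint8))
    for i in range(1,k):
        if s[i,4]>20:
            Q=W[l==i]; print('lever',s[i].tolist(),Q.min(0).round(4),Q.max(0).round(4),cv2.minAreaRect(Q[:,:2].astype(np.float32)*1000))
    # all raised blobs centres on table
    mm=(z>.012)&(z<.12)&(W[...,0]>.3)&(W[...,0]<.95)&(abs(W[...,1])<.6)
    k,l,s,c=cv2.connectedComponentsWithStats(mm.astype(np.uint8))
    for i in range(1,k):
        if s[i,4]>30:
            Q=W[l==i]; print('blob',c[i].round().tolist(),Q.min(0).round(3),Q.max(0).round(3))
    if n=='scene': cv2.imwrite('pics/crop.png',cv2.resize(im[205:290,290:420],None,fx=6,fy=6,interpolation=2)[...,::-1])
E
```

```text
top plate z 0.0008666485391990442
lid 2163 0.04855971285219485 ((540.3004760742188, -165.03338623046875), (199.29129028320312, 219.0973663330078), 0.01634296029806137)
onlid [310, 183, 14, 2, 26] min [0.6755 0.0185 0.0665] max [0.6774 0.0579 0.0967] toprim [0.676  0.0404 0.0935]
onlid [370, 215, 5, 9, 16] min [ 0.557  -0.1336  0.06  ] max [ 0.583  -0.124   0.0884] toprim [ 0.5671 -0.1299  0.0853]
raised dark low [310, 180, 20, 18, 219] min [ 0.6431 -0.0011  0.015 ] max [0.6948 0.0587 0.0594] toprim [0.6765 0.0304 0.0561]
raised dark low [344, 254, 5, 11, 23] min [ 0.4353 -0.0576  0.0173] max [ 0.4652 -0.0455  0.054 ] toprim [ 0.4497 -0.0501  0.0503]
raised dark low [351, 255, 8, 14, 34] min [ 0.4233 -0.0877  0.0185] max [ 0.4623 -0.0661  0.0565] toprim [ 0.443  -0.0809  0.0522]
lever [372, 233, 13, 22, 124] [ 0.4649 -0.1689  0.0338] [ 0.5289 -0.1321  0.0519] ((496.54022216796875, -154.0548095703125), (63.79623794555664, 36.44477081298828), 6.9140753746032715)
blob [147.0, 103.0] [0.93  0.552 0.012] [0.939 0.599 0.101]
blob [419.0, 147.0] [ 0.741 -0.367  0.012] [ 0.894 -0.239  0.12 ]

[... 2493 characters left out ...]
0.771 -0.169  0.012] [ 0.805 -0.138  0.026]
blob [367.0, 245.0] [ 0.461 -0.242  0.012] [ 0.642 -0.055  0.084]
blob [315.0, 226.0] [ 0.519 -0.017  0.012] [0.552 0.016 0.038]
blob [309.0, 256.0] [ 0.419 -0.091  0.012] [ 0.464 -0.045  0.051]
blob [370.0, 294.0] [ 0.436 -0.273  0.012] [ 0.48  -0.23   0.048]
blob [445.0, 332.0] [ 0.475 -0.45   0.012] [ 0.522 -0.412  0.044]
blob [410.0, 335.0] [ 0.426 -0.39   0.013] [ 0.455 -0.362  0.029]
blob [478.0, 353.0] [ 0.496 -0.566  0.012] [ 0.517 -0.456  0.022]
blob [471.0, 364.0] [ 0.459 -0.558  0.012] [ 0.489 -0.458  0.024]
blob [442.0, 375.0] [ 0.397 -0.512  0.012] [ 0.434 -0.44   0.017]
blob [513.0, 382.0] [ 0.467 -0.6    0.012] [ 0.525 -0.577  0.025]
```

View pics/crop.png

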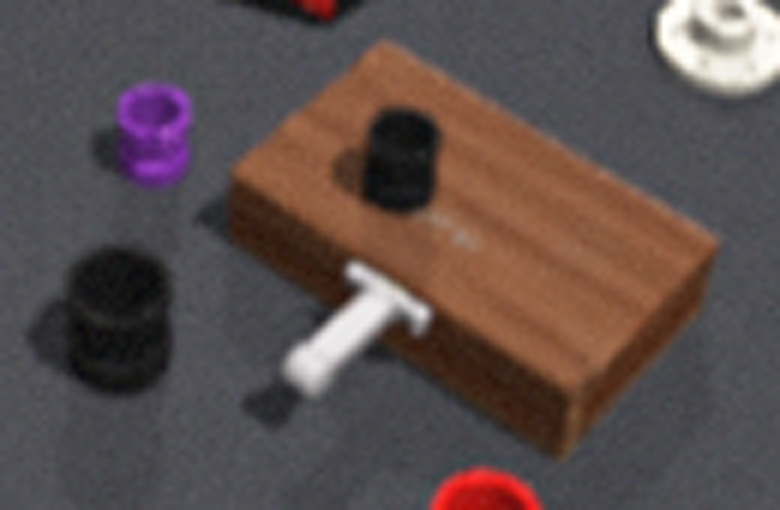

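The crop shows the small black loupe on the lid (crop centre (400,160)), with the larger black one on the plate left of it. It measures (0.567,-0.119), base at z=0.048, matching the given height. I'll swing round in front, then straighten the wrist.

```bash
python3 -m jog '[{"jaw":1,"dp":[-29,-22,0],"roll":0},{"jaw":1,"dp":[-29,-22,0],"roll":0},{"jaw":1,"dp":[-29,-22,0],"roll":0},{"jaw":1,"dp":[-29,-22,0],"roll":0},{"jaw":1,"dp":[-29,-22,0],"roll":0},{"jaw":1,"dp":[-29,-22,0],"roll":0},{"jaw":1,"dp":[-29,-22,0],"roll":0},{"jaw":1,"dp":[-29,-22,0],"roll":0},{"jaw":1,"dp":[-29,-22,0],"roll":0},{"jaw":1,"dp":[-29,-22,0],"roll":0}]' 15
python3 -m jog '[{"jaw":1,"dp":[0,0,0],"roll":-5.3},{"jaw":1,"dp":[0,0,0],"roll":-5.3},{"jaw":1,"dp":[0,0,0],"roll":-5.3},{"jaw":1,"dp":[0,0,0],"roll":0}]'
python3 - <<'E'
from h import *
d=load('scene');W=cloud(d);z=W[...,2];im=d['image'];hsv=cv2.cvtColor(im,cv2.COLOR_RGB2HSV)
m=(z>.012)&(z<.032)&(W[...,0]>.515)&(W[...,0]<.54)&(W[...,1]<-.06)&(W[...,1]>-.238)
P=W[m];print(len(P),np.polyfit(P[:,1],P[:,0],1))
E
```

```text
time: 0.93
eef_pos: [0.4039, 0.3567, 0.2164]
tcp_rot: [0.138, 0.99, -0.0, -0.0]
contact_force: [0.3, 0.6, 0.1]
grip_width: 0.0943
grip_force: 0.0
time: 1.27
eef_pos: [0.4033, 0.358, 0.2163]
tcp_rot: [-0.002, 1.0, -0.0, -0.0]
contact_force: [0.1, -0.3, 0.7]
grip_width: 0.0938
grip_force: 0.0
238 [-0.0275074   0.52304729]
```

```bash
python3 -m jog '[{"jaw":1,"dp":[-5,-36,0],"roll":0},{"jaw":1,"dp":[-5,-36,0],"roll":0},{"jaw":1,"dp":[-5,-36,0],"roll":0},{"jaw":1,"dp":[-5,-36,0],"roll":0},{"jaw":1,"dp":[-5,-36,0],"roll":0},{"jaw":1,"dp":[-5,-36,0],"roll":0},{"jaw":1,"dp":[-5,-36,0],"roll":0},{"jaw":1,"dp":[-5,-36,0],"roll":0},{"jaw":1,"dp":[-5,-36,0],"roll":0},{"jaw":1,"dp":[0,-36,0],"roll":0}]'
python3 -m jog '[{"jaw":1,"dp":[0,-36,0],"roll":0},{"jaw":1,"dp":[0,-36,0],"roll":0},{"jaw":1,"dp":[0,-36,0],"roll":0},{"jaw":1,"dp":[0,-9,0],"roll":0},{"jaw":1,"dp":[0,0,0],"roll":0},{"jaw":1,"dp":[0,0,0],"roll":0}]'
python3 - <<'E'
from h import *
d=grab('wrist'); W=cloud(d); z=W[...,2]; im=d['image']
cv2.imwrite('pics/w1.png',im[...,::-1])
m=(z>.056)&(z<.1)&(W[...,0]>.5)&(W[...,0]<.62)&(W[...,1]<-.05)&(W[...,1]>-.2)
Q=W[m];print(len(Q),Q.min(0) if len(Q) else 0,Q.max(0) if len(Q) else 0)
T=Q[Q[:,2]>.079]; 
if len(T)>10: print(cv2.minEnclosingCircle(T[:,:2].astype(np.float32)*1000))
l=(z>.033)&(z<.05)&(W[...,0]>.45)&(W[...,0]<.515)&(W[...,1]<-.12)&(W[...,1]>-.19)
Q=W[l]; print(len(Q)); 
if len(Q)>10: print(Q.min(0),Q.max(0),np.polyfit(Q[:,0],Q[:,1],1),cv2.minAreaRect(Q[:,:2].astype(np.float32)*1000))
E
```

```text
time: 2.1
eef_pos: [0.4488, -0.0032, 0.2166]
tcp_rot: [0.001, 1.0, 0.0, 0.0]
contact_force: [0.5, 0.3, -0.4]
grip_width: 0.0937
grip_force: 0.0
time: 2.6
eef_pos: [0.4486, -0.1184, 0.2164]
tcp_rot: [0.001, 1.0, 0.0, -0.0]
contact_force: [0.7, 1.5, 1.3]
grip_width: 0.0938
grip_force: 0.0
961 [ 0.55195993 -0.13582308  0.05608128] [ 0.58601401 -0.10356549  0.08434678]
((569.1536254882812, -118.90583801269531), 17.24347496032715)
684
[ 0.46185435 -0.1594262   0.03358601] [ 0.51496328 -0.14313509  0.04689171] [ 0.01283845 -0.15681746] ((488.43646240234375, -150.67457580566406), (53.27522277832031, 16.14052391052246), 1.65674889087677)
```

View pics/w1.png

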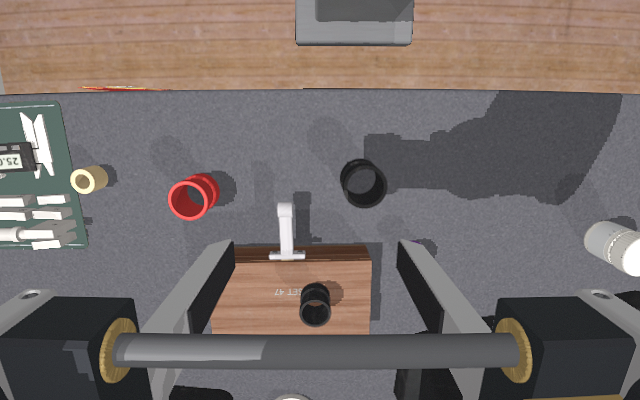

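The wrist view shows the loupe at (315,304) and the lever at (286,232). Loupe is (0.568,-0.119), and its top at 0.084 and 34 mm diameter both agree. Going in from the front.

```bash
python3 -m jog '[{"jaw":1,"dp":[0,0,30],"roll":0},{"jaw":1,"dp":[0,0,30],"roll":0},{"jaw":1,"dp":[0,0,30],"roll":0},{"jaw":1,"dp":[-30,0,0],"roll":0},{"jaw":1,"dp":[-30,0,0],"roll":0},{"jaw":1,"dp":[-30,0,0],"roll":0},{"jaw":1,"dp":[-29,-1,0],"roll":0},{"jaw":1,"dp":[0,0,0],"roll":0},{"jaw":1,"dp":[0,0,0],"roll":0}]'
python3 -m jog '[{"jaw":1,"dp":[0,0,16],"roll":0},{"jaw":1,"dp":[0,0,16],"roll":0},{"jaw":1,"dp":[0,0,16],"roll":0},{"jaw":1,"dp":[0,0,10],"roll":0},{"jaw":1,"dp":[0,0,4],"roll":0},{"jaw":1,"dp":[0,0,0],"roll":0},{"jaw":1,"dp":[0,0,0],"roll":0}]'
```

```text
time: 3.4
eef_pos: [0.5686, -0.1176, 0.1257]
tcp_rot: [-0.001, 1.0, -0.0, -0.001]
contact_force: [-0.2, -0.8, -1.0]
grip_width: 0.094
grip_force: 0.0
time: 3.98
eef_pos: [0.5677, -0.1193, 0.065]
tcp_rot: [-0.0, 1.0, 0.0, 0.0]
contact_force: [0.7, -1.2, -0.6]
grip_width: 0.0938
grip_force: 0.0
```

```bash
python3 -m jog '[{"jaw":0.5,"dp":[0,0,0],"roll":0},{"jaw":0.2,"dp":[0,0,0],"roll":0},{"jaw":0,"dp":[0,0,0],"roll":0},{"jaw":-0.15,"dp":[0,0,0],"roll":0},{"jaw":-0.25,"dp":[0,0,0],"roll":0},{"jaw":-0.35,"dp":[0,0,0],"roll":0},{"jaw":-0.45,"dp":[0,0,0],"roll":0},{"jaw":-0.6,"dp":[0,0,0],"roll":0},{"jaw":-1,"dp":[0,0,0],"roll":0},{"jaw":-1,"dp":[0,0,0],"roll":0}]' 15
```

```text
time: 4.82
eef_pos: [0.5676, -0.1195, 0.0645]
tcp_rot: [-0.0, 1.0, -0.0, -0.0]
contact_force: [0.7, 0.9, 0.3]
grip_width: 0.0325
grip_force: 15.0
```

```bash
python3 -m jog '[{"jaw":-1,"dp":[0,0,-4],"roll":0},{"jaw":-1,"dp":[0,0,-8],"roll":0},{"jaw":-1,"dp":[0,0,-12],"roll":0},{"jaw":-1,"dp":[0,0,-16],"roll":0},{"jaw":-1,"dp":[0,0,-16],"roll":0},{"jaw":-1,"dp":[0,0,-8],"roll":0},{"jaw":-1,"dp":[0,0,0],"roll":0}]'
python3 -m jog '[{"jaw":-1,"dp":[8,0,0],"roll":0},{"jaw":-1,"dp":[16,0,0],"roll":0},{"jaw":-1,"dp":[20,0,0],"roll":0},{"jaw":-1,"dp":[20,0,0],"roll":0},{"jaw":-1,"dp":[20,0,0],"roll":0},{"jaw":-1,"dp":[14,0,0],"roll":0},{"jaw":-1,"dp":[0,0,0],"roll":0}]'
```

```text
time: 5.4
eef_pos: [0.5687, -0.1197, 0.1309]
tcp_rot: [-0.0, 1.0, 0.0, 0.002]
contact_force: [0.2, -0.5, -1.2]
grip_width: 0.0328
grip_force: 15.0
time: 5.98
eef_pos: [0.4658, -0.1196, 0.1276]
tcp_rot: [0.0, 1.0, 0.001, -0.001]
contact_force: [0.3, -0.4, -0.5]
grip_width: 0.0324
grip_force: 15.0
```

```bash
python3 -m jog '[{"jaw":-1,"dp":[0,12,0],"roll":0},{"jaw":-1,"dp":[0,25,0],"roll":0},{"jaw":-1,"dp":[0,30,0],"roll":0},{"jaw":-1,"dp":[0,30,0],"roll":0},{"jaw":-1,"dp":[0,30,0],"roll":0},{"jaw":-1,"dp":[0,30,0],"roll":0},{"jaw":-1,"dp":[0,30,0],"roll":0},{"jaw":-1,"dp":[0,22,0],"roll":0},{"jaw":-1,"dp":[0,11,0],"roll":0},{"jaw":-1,"dp":[0,0,0],"roll":0}]'
python3 -m jog '[{"jaw":-1,"dp":[0,0,10],"roll":0},{"jaw":-1,"dp":[0,0,20],"roll":0},{"jaw":-1,"dp":[0,0,20],"roll":0},{"jaw":-1,"dp":[0,0,20],"roll":0},{"jaw":-1,"dp":[0,0,10],"roll":0},{"jaw":-1,"dp":[0,0,0],"roll":0},{"jaw":-1,"dp":[0,0,0],"roll":0}]'
python3 - <<'E'
from h import *
for n in('scene','wrist'):
    d=grab(n);W=cloud(d);cv2.imwrite(f'pics/{n}2.png',d['image'][...,::-1])
    p=arm.get_state()['eef_pos']
    m=(abs(W[...,0]-p[0])<.03)&(abs(W[...,1]-p[1])<.03)&(d['image'].max(2)<75)&(W[...,2]>.008)
    Q=W[m]; print(n,p,len(Q),Q.min(0) if len(Q) else 0,Q.max(0) if len(Q) else 0)
d=load('scene'); c=cv2.imread('pics/scene2.png'); cv2.imwrite('pics/s2c.png',cv2.resize(c[150:270,200:360],None,fx=4,fy=4))
E
```

```text
time: 6.82
eef_pos: [0.4691, 0.1026, 0.1279]
tcp_rot: [-0.002, 1.0, -0.0, -0.0]
contact_force: [0.4, -0.6, -1.0]
grip_width: 0.0321
grip_force: 15.0
time: 7.4
eef_pos: [0.4693, 0.0991, 0.0482]
tcp_rot: [0.001, 1.0, -0.001, -0.001]
contact_force: [-0.0, 0.3, -0.3]
grip_width: 0.0324
grip_force: 15.0
scene [0.46974103 0.09959925 0.04883996] 268 [0.43984958 0.06964441 0.02756009] [0.48853371 0.12940393 0.23715285]
wrist [0.46997664 0.09999754 0.04919402] 9644 [0.43997954 0.07001197 0.03054901] [0.48791059 0.12999402 0.15958111]
```

View pics/s2c.png

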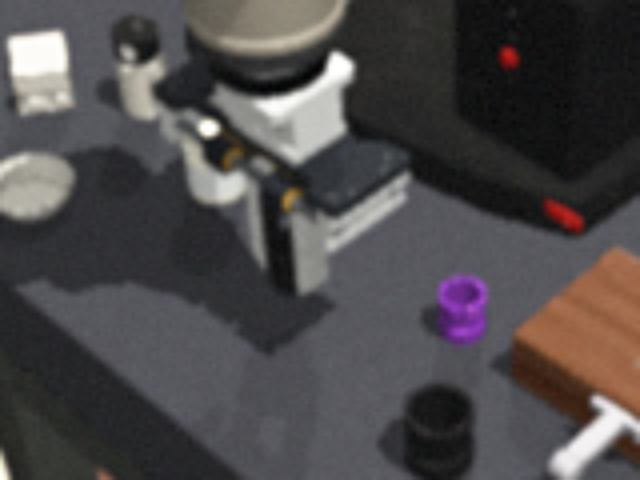

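The gripper is at crop (290,250), with the loupe hidden between the fingers and the area round it free. Lowering until contact.

```bash
python3 -m jog '[{"jaw":-1,"dp":[0,0,10],"roll":0},{"jaw":-1,"dp":[0,0,10],"roll":0},{"jaw":-1,"dp":[0,0,6],"roll":0},{"jaw":-1,"dp":[0,0,2],"roll":0},{"jaw":-1,"dp":[0,0,0],"roll":0},{"jaw":-1,"dp":[0,0,0],"roll":0}]'
python3 -m jog '[{"jaw":-1,"dp":[0,0,1],"roll":0},{"jaw":-1,"dp":[0,0,1],"roll":0},{"jaw":-1,"dp":[0,0,0],"roll":0},{"jaw":-1,"dp":[0,0,0],"roll":0}]'
```

```text
time: 8.0
eef_pos: [0.4694, 0.1003, 0.0203]
tcp_rot: [-0.0, 1.0, -0.0, -0.0]
contact_force: [0.1, -0.2, -0.5]
grip_width: 0.0327
grip_force: 15.0
time: 8.33
eef_pos: [0.4695, 0.1005, 0.0186]
tcp_rot: [-0.0, 1.0, 0.0, 0.0]
contact_force: [-0.1, -0.7, -0.2]
grip_width: 0.0325
grip_force: 15.0
```

```bash
python3 -m jog '[{"jaw":-1,"dp":[0,0,1],"roll":0},{"jaw":-1,"dp":[0,0,0],"roll":0},{"jaw":-1,"dp":[0,0,0],"roll":0}]'
python3 -m jog '[{"jaw":-1,"dp":[0,0,1],"roll":0},{"jaw":-1,"dp":[0,0,0],"roll":0},{"jaw":-1,"dp":[0,0,0],"roll":0}]'
```

```text
time: 8.58
eef_pos: [0.4694, 0.1004, 0.0175]
tcp_rot: [-0.0, 1.0, -0.0, -0.0]
contact_force: [-0.5, -0.7, 0.1]
grip_width: 0.0324
grip_force: 15.0
time: 8.83
eef_pos: [0.4696, 0.1004, 0.0166]
tcp_rot: [-0.0, 1.0, 0.0, 0.0]
contact_force: [-0.6, 0.3, 3.8]
grip_width: 0.0324
grip_force: 15.0
```

Contact (Fz 3.8 N). Releasing slowly, then lifting straight up.

```bash
python3 -m jog '[{"jaw":-0.25,"dp":[0,0,0],"roll":0},{"jaw":-0.2,"dp":[0,0,0],"roll":0},{"jaw":-0.1,"dp":[0,0,0],"roll":0},{"jaw":0.1,"dp":[0,0,0],"roll":0},{"jaw":0.4,"dp":[0,0,0],"roll":0},{"jaw":0.7,"dp":[0,0,0],"roll":0},{"jaw":0.7,"dp":[0,0,0],"roll":0},{"jaw":0.7,"dp":[0,0,0],"roll":0}]'
python3 -m jog '[{"jaw":0.7,"dp":[0,0,-10],"roll":0},{"jaw":0.7,"dp":[0,0,-20],"roll":0},{"jaw":0.7,"dp":[0,0,-30],"roll":0},{"jaw":0.7,"dp":[0,0,-30],"roll":0},{"jaw":0.7,"dp":[0,0,-30],"roll":0},{"jaw":0.7,"dp":[0,0,-10],"roll":0},{"jaw":0.7,"dp":[0,0,0],"roll":0},{"jaw":0.7,"dp":[0,0,0],"roll":0}]'
python3 - <<'E'
from h import *
d=grab('wrist');W=cloud(d)
m=(abs(W[...,0]-.47)<.03)&(abs(W[...,1]-.1)<.03)&(W[...,2]>.008)&(W[...,2]<.06)
Q=W[m]; print(len(Q),Q.min(0),Q.max(0),np.median(W[(abs(W[...,0]-.47)<.06)&(abs(W[...,1]-.1)<.06)&(abs(W[...,2])<.008)][:,2]))
T=Q[Q[:,2]>Q[:,2].max()-.005];print(cv2.minEnclosingCircle(T[:,:2].astype(np.float32)*1000))
d=grab('scene');c=d['image'][...,::-1]; cv2.imwrite('pics/s3c.png',cv2.resize(c[150:270,200:360],None,fx=4,fy=4))
E
```

```text
time: 9.5
eef_pos: [0.4694, 0.1004, 0.0165]
tcp_rot: [-0.0, 1.0, -0.0, -0.0]
contact_force: [0.1, 0.2, 0.3]
grip_width: 0.0723
grip_force: 0.0
time: 10.17
eef_pos: [0.4695, 0.1007, 0.147]
tcp_rot: [-0.0, 1.0, 0.001, 0.001]
contact_force: [0.2, -0.7, -0.3]
grip_width: 0.0801
grip_force: 0.0
854 [0.45432342 0.08409871 0.00803747] [0.48720509 0.11698831 0.03621055] -0.0012173230013683145
((470.7807312011719, 100.53815460205078), 16.734384536743164)
```

View pics/s3c.png

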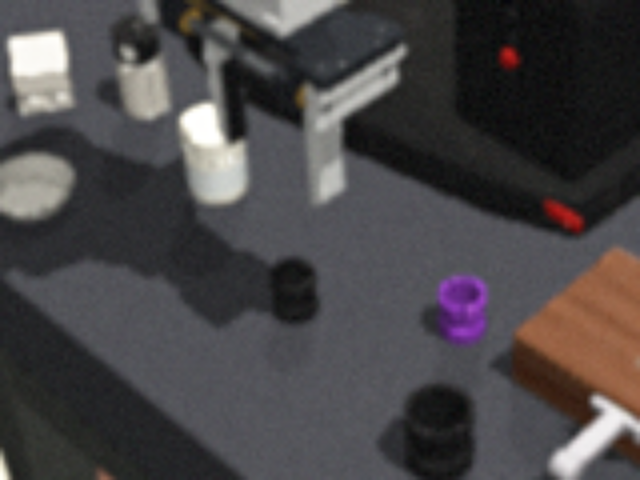

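The loupe stands upright at crop (295,290), world (0.470,0.100), top at 0.036 m. Now to the lever, grip point (0.489,-0.151,0.038).

```bash
python3 -m jog '[{"jaw":0.3,"dp":[-2,-15,0],"roll":-1.6},{"jaw":0,"dp":[-2,-30,0],"roll":0},{"jaw":0,"dp":[-2,-30,0],"roll":0},{"jaw":0,"dp":[-2,-35,0],"roll":0},{"jaw":0,"dp":[-2,-35,0],"roll":0},{"jaw":0,"dp":[-2,-35,0],"roll":0},{"jaw":0,"dp":[-2,-35,0],"roll":0},{"jaw":0,"dp":[0,-25,0],"roll":0},{"jaw":0,"dp":[0,-11,0],"roll":0},{"jaw":0,"dp":[0,0,0],"roll":0}]'
python3 -m jog '[{"jaw":0,"dp":[0,0,0],"roll":0},{"jaw":0,"dp":[0,0,0],"roll":0}]'
python3 - <<'E'
from h import *
d=grab('wrist');W=cloud(d);z=W[...,2]
l=(z>.03)&(z<.055)&(W[...,0]>.45)&(W[...,0]<.515)&(W[...,1]<-.12)&(W[...,1]>-.19)
Q=W[l]; print(len(Q),Q.min(0),Q.max(0),cv2.minAreaRect(Q[:,:2].astype(np.float32)*1000))
B=Q[(Q[:,0]>.48)&(Q[:,2]>.04)];print(B.min(0),B.max(0),B.mean(0)); print(arm.get_state()['eef_pos'],arm.get_state()['tcp_rot'])
E
```

```text
time: 11.1
eef_pos: [0.4891, -0.1532, 0.1453]
tcp_rot: [-0.012, 1.0, -0.001, -0.001]
contact_force: [-0.9, -0.1, -0.7]
grip_width: 0.0471
grip_force: 0.0
time: 11.27
eef_pos: [0.4898, -0.1493, 0.1457]
tcp_rot: [-0.015, 1.0, 0.0, -0.001]
contact_force: [-0.1, -0.3, -0.1]
grip_width: 0.0468
grip_force: 0.0
1056 [ 0.46223765 -0.15917693  0.03600504] [ 0.51497113 -0.14328265  0.04675639] ((488.7041320800781, -150.83421325683594), (52.84504318237305, 15.724080085754395), 1.499424934387207)
[ 0.48000885 -0.15732301  0.04022463] [ 0.51497113 -0.14369378  0.04448405] [ 0.49726434 -0.15062954  0.04221128]
[ 0.48998169 -0.14901646  0.14589467] [-1.49017276e-02  9.99888771e-01  1.10813691e-04 -6.10491627e-04]
```

```bash
python3 -m jog '[{"jaw":0,"dp":[0,-2,15],"roll":0},{"jaw":0,"dp":[0,0,25],"roll":0},{"jaw":0,"dp":[0,0,25],"roll":0},{"jaw":0,"dp":[0,0,25],"roll":0},{"jaw":0,"dp":[0,0,16],"roll":0},{"jaw":0,"dp":[0,0,10],"roll":0},{"jaw":0,"dp":[0,0,0],"roll":0},{"jaw":0,"dp":[0,0,0],"roll":0}]'
python3 -m jog '[{"jaw":-0.4,"dp":[0,0,0],"roll":0},{"jaw":-0.6,"dp":[0,0,0],"roll":0},{"jaw":-0.7,"dp":[0,0,0],"roll":0},{"jaw":-1,"dp":[0,0,0],"roll":0},{"jaw":-1,"dp":[0,0,0],"roll":0},{"jaw":-1,"dp":[0,0,0],"roll":0}]' 25
```

```text
time: 11.98
eef_pos: [0.4903, -0.1518, 0.0306]
tcp_rot: [-0.015, 1.0, -0.0, -0.0]
contact_force: [-0.0, -0.4, 0.3]
grip_width: 0.0472
grip_force: 0.0
time: 12.48
eef_pos: [0.4905, -0.151, 0.0307]
tcp_rot: [-0.015, 1.0, 0.001, 0.0]
contact_force: [-1.9, 2.3, 1.4]
grip_width: 0.0137
grip_force: 25.0
```

```bash
python3 -m jog '[{"jaw":-1,"dp":[-0.5,0,-6.7],"roll":0},{"jaw":-1,"dp":[-0.7,0,-6.7],"roll":0},{"jaw":-1,"dp":[-1,0,-6.6],"roll":0},{"jaw":-1,"dp":[-1.3,0,-6.6],"roll":0},{"jaw":-1,"dp":[-1.6,0,-6.5],"roll":0},{"jaw":-1,"dp":[-1.9,0,-6.5],"roll":0},{"jaw":-1,"dp":[0,0,0],"roll":0}]'
```

```text
time: 13.07
eef_pos: [0.4973, -0.1509, 0.0708]
tcp_rot: [-0.015, 1.0, 0.001, -0.0]
contact_force: [0.1, 4.2, -3.5]
grip_width: 0.0137
grip_force: 25.0
```

Force is about −3.5 N vertically, as expected for carrying the lid. Continuing along the arc.

```bash
python3 -m jog '[{"jaw":-1,"dp":[-2.2,0,-6.4],"roll":0},{"jaw":-1,"dp":[-2.5,0,-6.2],"roll":0},{"jaw":-1,"dp":[-2.7,0,-6.2],"roll":0},{"jaw":-1,"dp":[-3,0,-6],"roll":0},{"jaw":-1,"dp":[-3.2,0,-5.9],"roll":0},{"jaw":-1,"dp":[-3.5,0,-5.7],"roll":0},{"jaw":-1,"dp":[0,0,0],"roll":0}]'
python3 -m jog '[{"jaw":-1,"dp":[-3.7,0,-5.6],"roll":0},{"jaw":-1,"dp":[-4,0,-5.4],"roll":0},{"jaw":-1,"dp":[-4.2,0,-5.2],"roll":0},{"jaw":-1,"dp":[-4.5,0,-5.1],"roll":0},{"jaw":-1,"dp":[-4.7,0,-4.8],"roll":0},{"jaw":-1,"dp":[-4.8,0,-4.6],"roll":0},{"jaw":-1,"dp":[0,0,0],"roll":0},{"jaw":-1,"dp":[0,0,0],"roll":0},{"jaw":-1,"dp":[0,0,0],"roll":0},{"jaw":-1,"dp":[0,0,0],"roll":0}]'
python3 - <<'E'
from h import *
d=grab('scene');W=cloud(d);im=d['image'];hsv=cv2.cvtColor(im,cv2.COLOR_RGB2HSV)
cv2.imwrite('pics/s4.png',cv2.resize(im[130:310,220:460],None,fx=3,fy=3)[...,::-1])
z=W[...,2]
m=(hsv[...,0]<18)&(hsv[...,1]>80)&(hsv[...,1]<200)&(z>.06)&(W[...,0]>.5)&(W[...,0]<.68)&(W[...,1]<-.05)&(W[...,1]>-.25)
# top surface normal via plane fit
P=W[m]
for _ in range(4):
    c=P.mean(0);n=np.linalg.svd(P-c)[2][2];r=abs((P-c)@n);P=P[r<max(.003,np.median(r)*2)]
n*=np.sign(n[2]);print(len(P),n,'angle',np.degrees(np.arccos(n[2])))
q=(abs(W[...,0]-.47)<.03)&(abs(W[...,1]-.1)<.03)&(z>.008)&(z<.06);print(W[q].min(0),W[q].max(0))
mm=(z>.012)&(z<.1)&(W[...,0]>.3)&(W[...,0]<.95)&(abs(W[...,1])<.6)
k,l,s,c=cv2.connectedComponentsWithStats(mm.astype(np.uint8))
for i in range(1,k):
    if s[i,4]>30: Q=W[l==i]; print(c[i].round(),Q.min(0).round(3),Q.max(0).round(3))
print(arm.get_state())
E
```

```text
time: 13.65
eef_pos: [0.5145, -0.1506, 0.1072]
tcp_rot: [-0.015, 1.0, 0.001, -0.0]
contact_force: [0.1, 4.8, -4.0]
grip_width: 0.0139
grip_force: 25.3
time: 14.48
eef_pos: [0.5404, -0.1502, 0.1373]
tcp_rot: [-0.014, 1.0, 0.0, -0.0]
contact_force: [1.4, 5.7, -6.7]
grip_width: 0.0135
grip_force: 27.2
350 [0.61747431 0.01023858 0.78652441] angle 38.13811214493566
[0.45180671 0.08428714 0.00807979] [0.48446841 0.11909651 0.03578166]
[277.  96.] [0.927 0.555 0.012] [0.938 0.598 0.099]
[295. 167.] [ 0.593 -0.06   0.012] [0.807 0.395 0.1  ]
[234. 165.] [0.52  0.339 0.012] [0.557 0.378 0.08 ]
[209. 166.] [0.463 0.402 0.013] [0.526 0.466 0.04 ]
[253. 187.] [0.492 0.215 0.012] [0.541 0.264 0.064]
[344. 186.] [0.671 0.015 0.045] [0.703 0.031 0.085]
[411. 208.] [ 0.771 -0.169  0.012] [ 0.803 -0.138  0.026]
[498. 257.] [ 0.719 -0.58   0.012] [ 0.857 -0.238  0.1  ]
[273. 221.] [0.452 0.084 0.012] [0.484 0.119 0.036]
[370. 248.] [ 0.523 -0.242  0.012] [ 0.652 -0.054  0.1  ]
[315. 226.] [ 0.519 -0.016  0.012] [0.553 0.018 0.035]
[309. 257.] [ 0.42  -0.091  0.012] [ 0.464 -0.046  0.051]
[370. 294.] [
[... 417 characters left out ...]
_pos': array([-0.31982284,  0.37545691,  0.59351757,  1.96670157, -0.2704097 ,
        0.87771667,  2.01565443]), 'dq': array([-0.00213552, -0.00029935,  0.00029072,  0.0017462 , -0.00033022,
        0.0005037 ,  0.00120701]), 'joint_efforts': array([  3.06184083, -71.94625139,  14.8461771 , -39.41387773,
         1.59471296,  -0.20229071,   0.19097483]), 'eef_pos': array([ 0.54044549, -0.15018018,  0.13731685]), 'tcp_rot': array([-1.43998774e-02,  9.99896277e-01,  2.49481494e-04, -1.29387594e-04]), 'contact_force': array([ 1.36013062,  5.95615147, -6.76157815]), 'ft_torque': array([ 1.20123804, -0.33648827, -0.19199927]), 'grip_force': 27.164379190653563, 'grip_width': 0.013829768324287233}
```

View pics/s4.png

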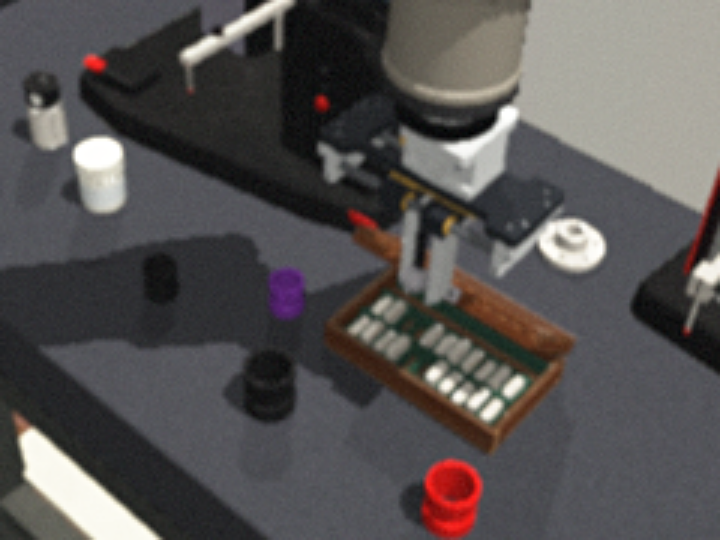

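The crop shows the lid open with the fingers on the lever at (430,270), the loupe upright at (160,278) and no bystander moved. The single plane fit of 38° needs a cross-check, because kinematics gives 45°.

```bash
python3 - <<'E'
from h import *
for n in('top','wrist','scene'):
    d=grab(n) if n!='scene' else load(n);W=cloud(d);im=d['image'];hsv=cv2.cvtColor(im,cv2.COLOR_RGB2HSV);z=W[...,2]
    m=(hsv[...,0]<18)&(hsv[...,1]>60)&(z>.055)&(z<.16)&(W[...,0]>.5)&(W[...,0]<.68)&(W[...,1]<-.055)&(W[...,1]>-.245)
    P=W[m]
    if len(P)<30: print(n,len(P));continue
    print(n,len(P),'z pct',np.percentile(P[:,2],[50,90,98,100]).round(4),'x pct',np.percentile(P[:,0],[0,2,50,98]).round(4))
    rng=np.random.default_rng(0);best=None
    for _ in range(500):
        a=P[rng.choice(len(P),3,False)];nn=np.cross(a[1]-a[0],a[2]-a[0]);L=np.linalg.norm(nn)
        if L<1e-5: continue
        nn/=L; i=abs((P-a[0])@nn)<.002
        if best is None or i.sum()>best.sum(): best=i
    Q=P[best];c=Q.mean(0);nn=np.linalg.svd(Q-c)[2][2];nn*=np.sign(nn[2]);print(best.sum(),nn.round(3),np.degrees(np.arctan2(nn[0],nn[2])),Q.min(0).round(3),Q.max(0).round(3))
E
```

```text
top 721 z pct [0.0853 0.1122 0.12   0.1253] x pct [0.5611 0.5642 0.6111 0.6447]
563 [0.693 0.007 0.721] 43.83398826835111 [ 0.572 -0.181  0.055] [ 0.645 -0.055  0.125]
wrist 6741 z pct [0.1151 0.1204 0.1214 0.1233] x pct [0.5591 0.5602 0.5682 0.6286]
5371 [-0.712 -0.011  0.702] -45.3919775961088 [ 0.559 -0.243  0.108] [ 0.575 -0.057  0.123]
scene 548 z pct [0.1118 0.119  0.1211 0.1556] x pct [0.5414 0.559  0.5697 0.635 ]
242 [0.673 0.019 0.74 ] 42.29555553650532 [ 0.565 -0.241  0.055] [ 0.642 -0.057  0.122]
```

Three views give 42–45° (wrist front-face fit 44.6°), so the lid is well inside the 39–51° band and the arm is still. Handing in.

```bash
python3 -c "
from station import arm
print(arm.finish_job())"
```

```text
the job is handed in; nothing more can be done
None
```

I handed the job in at about 15 s, and no verdict came back: the loupe stands upright on the bare plate clear of the case, the gripper is holding the lever with the lid at about 44–45°, and no bystander showed any movement in the last picture.

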